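# Bolt the field case shut

### The arm

A 6-joint arm with a two-finger parallel gripper is mounted at the origin on a cart in front of the work surface, level with it; the furniture and walls round the work are solid. World frame = base frame: x ahead of the robot, y to its left, z up, the work surface at z = 0. Lengths are in mm, angles in degrees, forces in N, time in s.
With the tool pointing down it reaches from about 300 to 775 mm from the base axis. Payload 14.6 kg.
Tool frame: the origin (TCP) lies at the very end of the fingers, on their centre line; the grasp point (between the pads) lies manip.grip_depth behind it (manip.grip_depth is the distance from the TCP to the grasp point, in mm); z points along the fingers, y is the line along which they close (so a half turn about z gives the same grasp; the last joint's range is limited). The gripper opens to 85 mm and grips with 20 to 120 N. Pads are 22 mm wide; open, the fingers measure 114 mm over their backs; the gripper's body (76 mm by 85 mm) begins 54 mm behind the grasp point. The pads swing forward as they close: fully open they stand 13 mm farther back than shut.
Start: joints at [-79.905, 17.183, 87.147, -0, 75.671, -3.816], TCP at [132.225, -533.859, 231.281] pointing down, gripper open.
Joint ranges: [-173.82, 173.82], [-45.26, 126.66], [13.44, 144.39], [-59.66, 239.66], [0, 175.72], [-146.38, 146.38]. Speed limits (degrees/s): [127.2, 127.2, 147.25, 180, 180, 180].

### API

Orientations are given as a 3x3 rotation matrix whose columns are the frame's x, y, z axes.
In Python, from station import sensors, cams, hand_in, manip gives the robot as it stands.
- The arm moves only by the shell command python3 -m creep 'ROWS' [OPENING]. ROWS is JSON, a list that holds one entry, the list of rows, each a list of 4 numbers: the shift along the tool's x, y, z in units of 30 mm (1.0 is 30 mm), then the turn about the tool's z in degrees. In form: [[[dx, dy, dz, twist], ...]]. A call has 1 to 12 rows; each row is the pose to reach, as a shift and turn from the pose commanded when the call began, along the tool's axes at that moment; what a row does not reach only later rows make up. A row lasts 1/12 s, in which the tool goes at most 41.7 mm and 7.16 degrees, less where a joint would pass 70% of its speed; a pose out of reach is approached as far as the arm can. A call with a gripper value outside its range is refused whole. OPENING is the finger opening in mm, from 0 to 85.4, set as the call begins (- or left out, the last holds). The fingers move at their own pace and stop on an object; the grip force is fixed at half the most. Time passes only in rows, so rows that repeat a pose let the fingers close. It gives the time, the measured TCP pose, the force, the opening and the grip force at its end, in the units of the state.
- sensors.sense(): the state, without advancing time (a new reading comes with each control period).
- cams.capture(name): name is "scene" or "top"; returns (picture, depth): 420x560x3 uint8, blue, green, red; 420x560 float32, mm along the optical axis (not along the pixel's ray), 0 where there is no reading.
- cams.get_calibration(name): a dict with "fx", "fy", "cx", "cy" (pixels), "rvec" (rotation vector, rad) and "tvec" (3), from world to camera coordinates, as OpenCV has them. Camera axes: x right, y down, z forward; pixel columns grow to the right and rows downward; lengths in mm; the calibration is good to about 2 mm. A picture is of the moment at which its call begins. get_calibration takes no time and is no camera call.
- hand_in(): hands the job in; it is judged then, once.
The state is a dict: "t": time; "joint_pos": joint angles; "joint_vel": joint speeds; "tau": joint torques, N m; "ee_pos": TCP position; "orientation": TCP orientation; "force": force on the tool from outside, world axes, zero at the start; "moment": the same for the moment, N m; "width": finger opening in mm; "grip_force": force on a finger pad.
Only numpy, scipy, OpenCV 4.12 (cv2) and the standard library are available. Lean on these libraries where they do the work, as an engineer would, in place of code of your own. Each camera call takes 0.05 s, during which the arm holds its last target. There are 200 camera calls.

### The job

Shut the barrel bolt on top of the wooden field case: slide it across by its red knob, against its return spring, gently up to the end stop, then turn the handle fully down through the keeper notch so that the bolt stays locked across when you let go. The guide is only lightly clamped, so never push the handle against it with more than 10 N, and leave the brass gauge, the eraser and the dropper bottle where they are.

Things in the scene. Friction and masses are not known exactly. Their poses are not given: they have to be found in the camera images.
- field_case: wooden case with brass corners, 160 (x) x 256 (y) x 60 high mm, heavy, fixed in place; origin at the centre of its underside, z up, long side along y. The bolt lies on top near its front (-x) edge (case x = -80) and shuts towards case +y. Arches over the bolt reach z = 94 mm; a barrel arch spans case y = -114 to -98, a staple 31 to 45
- bolt_axis (a point): fixed point on the bolt's axis at the foot of the handle when the bolt is drawn back: case x = -50, y = -66, z = 78 mm. The axis runs along case y; case axes
- bolt_rail: bolt plates on the case top (case axes) with an adjustable dark steel guide: a fence in front of the bolt (case x -68 to -63, top z 92 mm) stops the handle at about 0.55 rad of turn; then a notch 11 mm wide; then a stop for the handle. Setting unknown: the stop is met at 24 to 64 mm of slide, and the handle turns down only in the last 3 mm before it. Feel or look; stay under 10 N on the guide
- bolt_slide (a joint): slide of the bolt in m: 0 = drawn back (start), grows towards case +y; a spring pushes it back with 2 N at 0, 50 N/m more as it slides; 0.6 N friction, damping 25 N s/m. Its own limit, 0.072, is never reached: the guide's stop comes first
- bolt_turn (a joint): turn of the handle about the bolt axis in rad: 0 = upright, grows as the knob swings over to the case's front (-x) and down; 1.57 = level, pointing to case -x (its limit, fully down); lower limit -0.3. Starts within 0.25 of upright; stays at any angle by friction of 0.05 N m, about 1.1 N at the knob
- knob (a point): centre of the red ball knob, 18 mm diameter, 46 mm from the bolt axis on a round steel stalk of 8 mm diameter; 124 mm above the bench when upright, 78 mm when down (then 16 mm in front of the case's front edge, free air below). A ball between two pads that face along case y pivots there as the handle turns
- gauge: brass gauge with a small knob on top, 38 mm diameter, 48 high, loose on the case top behind the bolt; origin at the centre of its underside
- eraser: blue and white eraser, 21 x 45 x 13 mm, loose on the case top behind the bolt; origin at the centre of its underside
- bottle: amber dropper bottle, 34 mm diameter, 102 high, loose on the bench to the left of the case; origin at the centre of its underside

How it is judged (in metres and radians):
On the way:
1. the bolt is slid at least 18 mm across with its handle still up (turn under 0.7 rad) (value of joint bolt_slide above 0.018 m and value of joint bolt_turn below 0.7 rad), for 0.1 s.
At the end, for the whole second after the job is handed in: the bolt rests at least 18 mm across with its handle turned down past 1.4 rad in the notch, released and at rest (value of joint bolt_slide above 0.018 m and value of joint bolt_turn above 1.4 rad and velocity of joint bolt_slide below 0.01 m/s); the robot touches nothing.
It fails at once if the handle is pressed against the guide (fence, notch or stop) with more than 10 N (contact force between bolt_turn and bolt_rail above 10 N).
It fails at once if the gauge is moved by more than 20 mm or tipped (distance of gauge from where it was at the start of the episode above 0.02 m or angle between gauge's own z axis and vertical above 0.3 rad).
It fails at once if the eraser is moved by more than 20 mm or tipped (distance of eraser from where it was at the start of the episode above 0.02 m or angle between eraser's own z axis and vertical above 0.3 rad).
It fails at once if the bottle is moved by more than 20 mm or tipped (distance of bottle from where it was at the start of the episode above 0.02 m or angle between bottle's own z axis and vertical above 0.3 rad).
It also fails if it takes over 61 s, if anything falls off the work surface, if the arm or the gripper's body presses on something with over 40 N, if the wrist force passes 120 N, or if a joint passes its speed limit or range.

## Working session

There is one attempt and no reset: what is moved stays moved. The work goes in short steps, Python scripts to look and compute and a shell command to move; the robot and the scene stay as the last step left them, time stands still between calls to the robot, and variables do not carry over. Pictures are saved under pics/ and viewed, at most 12 in all, crops included, and the job is handed in when it is done.

```bash
mkdir -p pics; ls
cat > h.py <<'E'
import numpy as np, cv2
from station import sensors, cams, manip
def cal(n):
    c=cams.get_calibration(n); K=np.array([[c['fx'],0,c['cx']],[0,c['fy'],c['cy']],[0,0,1]])
    R=cv2.Rodrigues(np.array(c['rvec'],float))[0]; t=np.array(c['tvec'],float).ravel(); return K,R,t
def ray(n,u,v):
    K,R,t=cal(n); d=R.T@np.linalg.inv(K)@np.array([u,v,1.]); return -R.T@t,d
def onz(n,u,v,z):
    o,d=ray(n,u,v); return o+d*(z-o[2])/d[2]
def dep(n,u,v,D):
    o,d=ray(n,u,v); return o+d*D
def proj(n,p):
    K,R,t=cal(n); q=K@(R@np.array(p,float)+t); return q[:2]/q[2]
E
python3 - <<'E'
from h import *
for n in("scene","top"):
    p,d=cams.capture(n); cv2.imwrite(f"pics/{n}0.png",p); np.save(f"{n}_d.npy",d)
    print(n,ray(n,280,210))
print(manip.grip_depth, sensors.sense())
E
```

```text
pics
scene (array([ 258.77894251, -528.70876302,  701.08362831]), array([ 0.32085594,  0.62729856, -0.70994605]))
top (array([ 470.34227524,    5.23354371, 1200.62765263]), array([ 0.11427725,  0.01088247, -0.99357703]))
18.700000000000003 {'t': 0.1, 'joint_pos': array([-7.99040463e+01,  1.72139550e+01,  8.71781151e+01,  4.18303696e-04,
        7.56700861e+01, -3.81575716e+00]), 'joint_vel': array([-0.04133952, -0.08701385, -0.19516399, -0.02130107, -0.04763095,
       -0.01974747]), 'tau': array([ 1.01654434e-03, -5.44378853e+01, -3.62370157e+01, -8.69053974e-05,
        3.05258109e-03,  3.65314077e-05]), 'ee_pos': array([ 132.19651669, -533.65254265,  230.75346851]), 'orientation': array([[ 9.70667803e-01,  2.40424589e-01, -1.83203582e-04],
       [ 2.40424646e-01, -9.70667217e-01,  1.06927209e-03],
       [ 7.92495913e-05, -1.08195464e-03, -9.99999412e-01]]), 'force': array([-0.06762239, -0.19220443, -0.4215175 ]), 'moment': array([-0.00660868,  0.02300673, -0.01323925]), 'grip_force': 0.0, 'width': 85.16551753470979}
```

View pics/scene0.png

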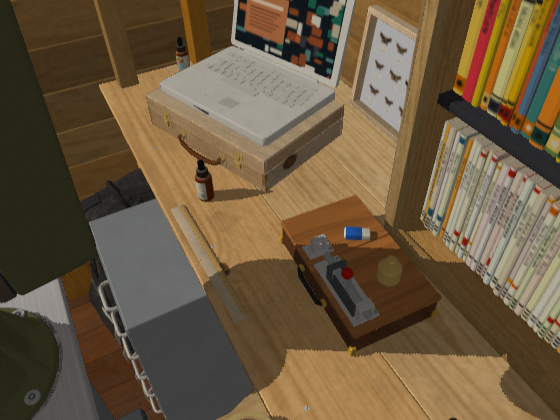

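View pics/top0.png

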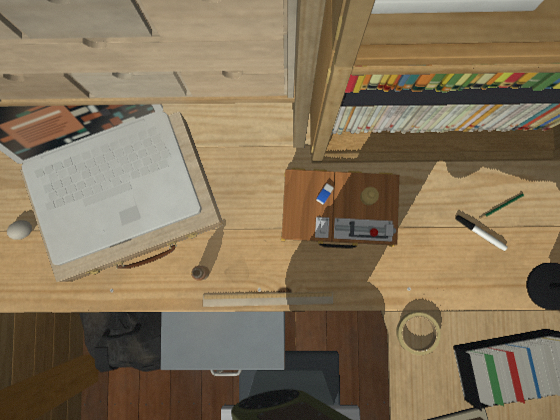

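The scene view shows the case with its red knob at about (347,272), the gauge at (389,270), the eraser at (357,233) and the bottle at (204,185). The top view has the knob at about (374,232) and the case spanning (284–398, 170–245). Next I'll segment and triangulate.

```bash
cat > knob.py <<'E'
from h import *
def red(n,box,p):
    h=cv2.cvtColor(p,cv2.COLOR_BGR2HSV); m=(((h[...,0]<6)|(h[...,0]>174))&(h[...,1]>190)&(h[...,2]>80)).astype(np.uint8)
    k=np.zeros_like(m); x0,y0,x1,y1=box; k[y0:y1,x0:x1]=m[y0:y1,x0:x1]
    c=max(cv2.findContours(k,cv2.RETR_EXTERNAL,cv2.CHAIN_APPROX_NONE)[0],key=cv2.contourArea)
    return cv2.minEnclosingCircle(c),cv2.contourArea(c)
def tri(a,b):
    o1,d1=ray("scene",*a); o2,d2=ray("top",*b); d1/=np.linalg.norm(d1); d2/=np.linalg.norm(d2)
    s=np.linalg.lstsq(np.c_[d1,-d2],o2-o1,rcond=None)[0]; p,q=o1+s[0]*d1,o2+s[1]*d2
    return (p+q)/2,np.linalg.norm(p-q)
E
python3 - <<'E'
from knob import *
S=cv2.imread("pics/scene0.png");T=cv2.imread("pics/top0.png")
rs=red("scene",(320,250,370,300),S); rt=red("top",(355,215,395,245),T); print(rs,rt,tri(rs[0][0],rt[0][0]))
# case outline in top: points with height 50..70
d=np.load("top_d.npy"); K,R,t=cal("top")
vv,uu=np.mgrid[0:420,0:560]; 
P=np.linalg.inv(K)@np.c_[uu.ravel(),vv.ravel(),np.ones(uu.size)].T*d.ravel(); W=(R.T@(P-t[:,None])).T.reshape(420,560,3)
z=W[...,2]; m=((z>52)&(z<100)).astype(np.uint8); m[:,:270]=0;m[:,420:]=0;m[:160]=0;m[260:]=0
m=cv2.morphologyEx(m,cv2.MORPH_OPEN,np.ones((3,3),np.uint8))
c=max(cv2.findContours(m,cv2.RETR_EXTERNAL,cv2.CHAIN_APPROX_NONE)[0],key=cv2.contourArea)
r=cv2.minAreaRect(c);print(r)
pts=np.array([onz("top",*p[0],60)[:2] for p in c],np.float32); rw=cv2.minAreaRect(pts); print(rw,cv2.boxPoints(rw))
mm=m.astype(bool)&(z<66); print("median z",np.median(z[mm]))
for n,(x0,y0,x1,y1),im in(("top",(270,160,410,255),T),("scene",(270,190,450,360),S)):
    cv2.imwrite(f"pics/{n}_c.png",cv2.resize(im[y0:y1,x0:x1],None,fx=4 if n=="scene" else 5,fy=4 if n=="scene" else 5,interpolation=cv2.INTER_CUBIC)[:600])
E
```

```text
(((347.3399963378906, 273.3599853515625), 4.94027042388916), 63.0) (((373.74139404296875, 231.94827270507812), 3.4242265224456787), 29.0) (array([ 545.08634309, -181.78937428,  121.71944228]), np.float64(0.4428136691674184))
((340.650146484375, 206.3651885986328), (115.60209655761719, 71.05882263183594), 3.066485643386841)
((608.9928588867188, -118.63058471679688), (259.5912170410156, 162.21533203125), 86.35408020019531) [[ 519.7956    -243.00583  ]
 [ 681.6827    -253.32117  ]
 [ 698.1901       5.7446594]
 [ 536.30304     16.059998 ]]
median z 60.5382468235985
```

View pics/top_c.png

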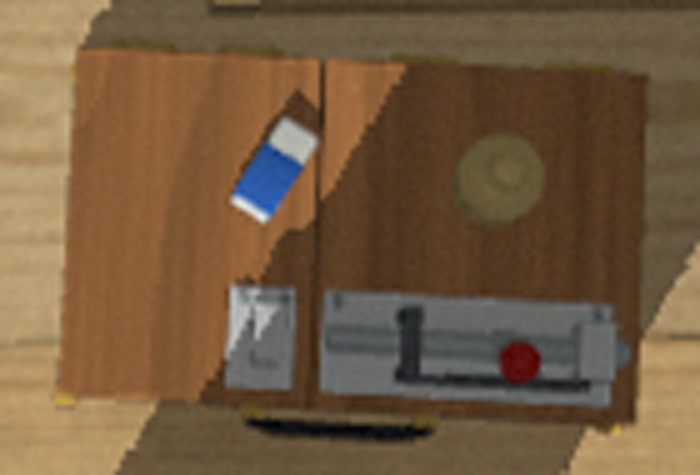

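View pics/scene_c.png

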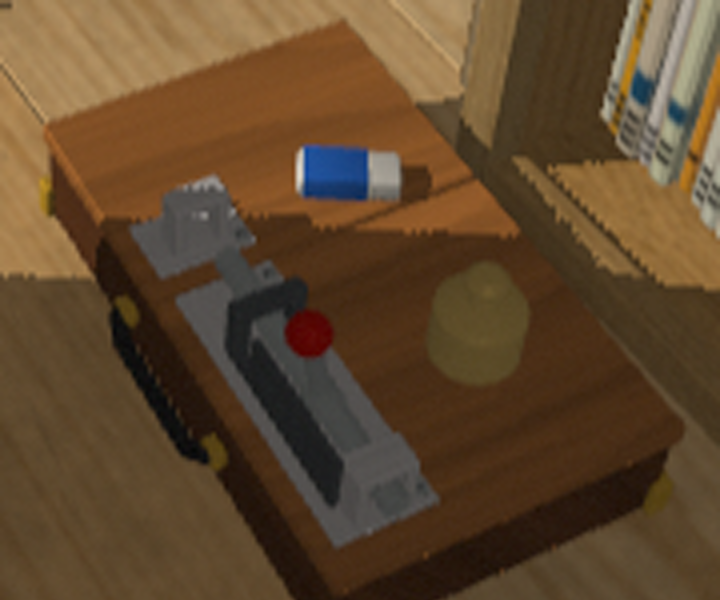

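The crops show the stop as a dark bar at crop (408,340) in the top view. The fence runs from (395,380) to (590,380) and the knob is at (520,362). The case handle sticks out at crop (245–435, 430). Next I'll check the numbers: the stop, the carry-handle height, and whether the path is clear.

Run:
```python
from knob import *
d=np.load("top_d.npy"); K,R,t=cal("top")
ey=np.array([.0637,.998,0]);ey/=np.linalg.norm(ey);ex=np.array([ey[1],-ey[0],0]);c=np.array([609,-118.6,0])
cs=lambda p:np.round([(p-c)@ex,(p-c)@ey,p[2]],1)
print("axis",c-50*ex-66*ey,"knob case",cs(np.array([545.1,-181.8,121.7])))
for u,v,z in[(422,330,92),(398,330,92),(408,308,92),(395,380,92),(590,385,92)]: print("top",u,v,cs(onz("top",270+u/5,160+v/5,z)))
ds=np.load("scene_d.npy")
for u,v in[(236,350),(250,352),(262,300),(300,285),(262,365),(335,490),(330,480),(150,370),(180,425),(205,460)]:
    U,V=270+u/4,190+v/4; D=ds[int(round(V)),int(round(U))]; print("scene",u,v,cs(dep("scene",U,V,D)))
vv,uu=np.mgrid[0:420,0:560]
P=np.linalg.inv(K)@np.c_[uu.ravel(),vv.ravel(),np.ones(uu.size)].T*d.ravel(); W=(R.T@(P-t[:,None])).T[d.ravel()>0]
A=np.array([132,-534]);B=np.array([545,-182]);L=np.linalg.norm(B-A);n=(B-A)/L
r=W[:,:2]-A;s=r@n;o=abs(r[:,0]*n[1]-r[:,1]*n[0]);m=(s>150)&(s<L+40)&(o<130)
print("max z on path",np.percentile(W[m,2],[50,99,100]), onz("top",200,272,90))
```

```text
axis [ 554.89746877 -181.28106663    0.        ] knob case [-59.7 -67.1 121.7]
top 422 330 [-46.4 -29.6  92. ]
top 398 330 [-47.  -19.2  92. ]
top 408 308 [-37.  -23.1  92. ]
top 395 380 [-68.9 -18.8  92. ]
top 590 385 [ -66.5 -103.6   92. ]
scene 236 350 [-67.9 -30.4  72.2]
scene 250 352 [-59.3 -27.5  62.5]
scene 262 300 [-55.3 -26.6  92.8]
scene 300 285 [-38.3 -26.9  93.3]
scene 262 365 [-68.7 -51.1  88. ]
scene 335 490 [ -65.2 -102.6   71.1]
scene 330 480 [ -67.2 -101.3   77.2]
scene 150 370 [-80.   18.5   6. ]
scene 180 425 [-87.2 -22.5  22.5]
scene 205 460 [-87.7 -45.   27.7]
max z on path [  1.00283274 109.67838457 136.98057056] [463.36334373 193.8309712   90.        ]
```

Everything agrees: the knob is about 0.21 rad forward at z≈122. The stop face is at case y≈-29, which puts it at about 33 mm of slide. The carry handle (z<28) is out of the way. I'll move above the knob.

```bash
python3 -m creep '[[[16.2,-8.05,0,17.5],[16.2,-8.05,0,17.5],[16.2,-8.05,0,17.5],[16.2,-8.05,0,17.5],[16.2,-8.05,0,17.5],[16.2,-8.05,0,17.5],[16.2,-8.05,0,17.5],[16.2,-8.05,0,17.5],[16.2,-8.05,0,17.5],[16.2,-8.05,0,17.5],[16.2,-8.05,0,17.5],[16.2,-8.05,0,17.5]]]' 50
```

```text
t: 1.1
ee_pos: [510.8, -211.7, 231.1]
orientation: [[0.998, -0.062, -0.0], [-0.062, -0.998, 0.0], [-0.0, -0.0, -1.0]]
force: [0.5, -1.7, 0.2]
width: 50.1
grip_force: 0.0
```

```bash
python3 -m creep '[[[0,0,0,0],[0,0,0,0],[0,0,0,0]]]'
```

```text
t: 1.35
ee_pos: [509.3, -213.5, 230.9]
orientation: [[0.998, -0.062, -0.001], [-0.062, -0.998, 0.0], [-0.001, -0.0, -1.0]]
force: [-0.2, 0.3, 0.2]
width: 49.9
grip_force: 0.0
```

```bash
python3 -m creep '[[[1.13,-1.14,0,0],[1.13,-1.14,1,0],[1.13,-1.14,2,0],[1.13,-1.14,2.6,0],[1.13,-1.14,3.1,0],[1.13,-1.14,3.6,0],[1.13,-1.14,3.9,0],[1.13,-1.14,4.1,0],[1.13,-1.14,4.1,0],[1.13,-1.14,4.1,0]]]'
python3 - <<'E'
from knob import *
out=[]
for n,(x0,y0,x1,y1) in(("scene",(290,210,420,330)),("top",(320,200,410,250))):
    p,d=cams.capture(n); out.append(cv2.resize(p[y0:y1,x0:x1],(400,300*1),interpolation=cv2.INTER_CUBIC))
cv2.imwrite("pics/grasp1.png",np.hstack(out)); print(sensors.sense()['ee_pos'],sensors.sense()['force'])
E
```

```text
t: 2.18
ee_pos: [545.5, -182.0, 108.9]
orientation: [[0.998, -0.063, 0.001], [-0.063, -0.998, -0.0], [0.001, 0.0, -1.0]]
force: [0.1, -0.2, 0.5]
width: 50.2
grip_force: 0.0
[ 545.8367689  -181.79133026  109.24246837] [-0.60268629  0.70172368  0.80404845]
```

View pics/grasp1.png

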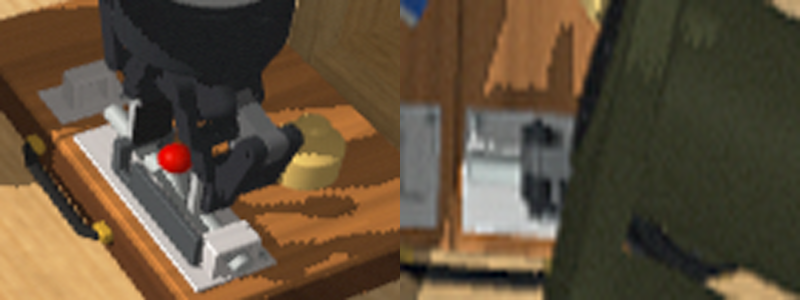

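The ball sits at (175,157) in the left image, midway between the open fingers at (145,120) and (203,180). I'll close on it.

```bash
python3 -m creep '[[[0,0,0,0],[0,0,0,0],[0,0,0,0],[0,0,0,0],[0,0,0,0],[0,0,0,0]]]' 10
```

```text
t: 2.78
ee_pos: [545.8, -181.2, 108.9]
orientation: [[0.998, -0.062, 0.001], [-0.062, -0.998, 0.0], [0.001, -0.0, -1.0]]
force: [-2.0, 3.0, 5.2]
width: 14.6
grip_force: 58.4
```

A width of 14.6 mm is under the 18 mm ball, and the tool is being pushed up, so the pads hold the ball with their tips above its centre. I'll reopen, go 8 mm lower and regrip.

```bash
python3 -m creep '[[[0,0,0,0],[0,0,0,0],[0,0,0.1,0],[0,0,0.2,0],[0,0,0.27,0],[0,0,0.27,0],[0,0,0.27,0]]]' 50 && python3 -m creep '[[[0,0,0,0],[0,0,0,0],[0,0,0,0],[0,0,0,0],[0,0,0,0],[0,0,0,0]]]' 10
```

```text
t: 3.37
ee_pos: [545.5, -181.5, 99.9]
orientation: [[0.998, -0.063, -0.0], [-0.063, -0.998, 0.0], [-0.0, -0.0, -1.0]]
force: [-0.8, 0.6, 0.3]
width: 50.0
grip_force: 0.0
t: 3.87
ee_pos: [545.7, -181.2, 100.5]
orientation: [[0.998, -0.063, 0.0], [-0.063, -0.998, 0.0], [0.0, -0.0, -1.0]]
force: [-1.3, 4.7, 4.5]
width: 14.8
grip_force: 58.3
```

Run:
```python
from knob import *
p,d=cams.capture("scene"); cv2.imwrite("pics/grasp2.png",cv2.resize(p[210:330,290:430],(700,600),interpolation=cv2.INTER_CUBIC))
try:
    r=red("scene",(320,250,370,300),p); print(r, proj("scene",[545.5,-181.5,121.7]))
except Exception as e: print(e)
```

```text
(((343.5, 273.0), 5.02503776550293), 19.0) [347.61285615 273.10666597]
```

View pics/grasp2.png

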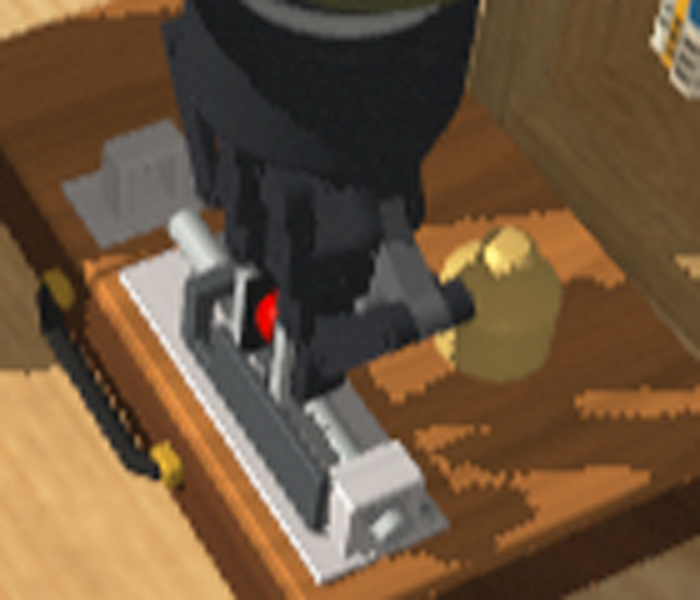

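The ball is held centrally between the light pads at (268,315). The narrow width reading comes from the soft pads. I'll slide 21 mm towards case +y, which is tool -y.

```bash
python3 -m creep '[[[0,-0.06,0,0],[0,-0.12,0,0],[0,-0.18,0,0],[0,-0.24,0,0],[0,-0.3,0,0],[0,-0.36,0,0],[0,-0.42,0,0],[0,-0.48,0,0],[0,-0.54,0,0],[0,-0.6,0,0],[0,-0.66,0,0],[0,-0.7,0,0]]]'; python3 -m creep '[[[0,0,0,0],[0,0,0,0],[0,0,0,0]]]'
```

```text
t: 4.92
ee_pos: [546.9, -160.9, 100.4]
orientation: [[0.998, -0.063, 0.0], [-0.063, -0.998, -0.001], [0.0, 0.001, -1.0]]
force: [-2.4, -4.3, 6.0]
width: 14.4
grip_force: 58.6
t: 5.17
ee_pos: [546.9, -160.8, 100.4]
orientation: [[0.998, -0.063, 0.0], [-0.063, -0.998, -0.001], [0.0, 0.001, -1.0]]
force: [-1.8, -3.0, 6.3]
width: 14.7
grip_force: 58.6
```

```bash
python3 -m creep '[[[0,-0.04,0,0],[0,-0.08,0,0],[0,-0.12,0,0],[0,-0.16,0,0],[0,-0.2,0,0],[0,-0.2,0,0],[0,-0.2,0,0]]]'; python3 -m creep '[[[0,-0.02,0,0],[0,-0.04,0,0],[0,-0.06,0,0],[0,-0.06,0,0],[0,-0.06,0,0]]]'
```

```text
t: 5.75
ee_pos: [547.3, -154.8, 100.4]
orientation: [[0.998, -0.063, 0.0], [-0.063, -0.998, -0.001], [0.0, 0.001, -1.0]]
force: [-3.2, -2.1, 6.4]
width: 14.5
grip_force: 58.6
t: 6.17
ee_pos: [547.4, -153.1, 100.5]
orientation: [[0.998, -0.063, 0.0], [-0.063, -0.998, -0.001], [0.0, 0.001, -1.0]]
force: [-2.8, -2.6, 5.9]
width: 14.6
grip_force: 58.6
```

```bash
for i in 1; do python3 -m creep '[[[0,-0.02,0,0],[0,-0.033,0,0],[0,-0.033,0,0],[0,-0.033,0,0],[0,-0.033,0,0]]]' | grep -E "ee_pos|force: \["; done; python3 -m creep '[[[0,-0.02,0,0],[0,-0.033,0,0],[0,-0.033,0,0],[0,-0.033,0,0],[0,-0.033,0,0]]]' | grep -E "ee_pos|force: \["
```

```text
ee_pos: [547.5, -152.2, 100.5]
force: [-2.0, -3.8, 5.9]
ee_pos: [547.5, -151.2, 100.5]
force: [-2.6, -3.8, 5.9]
```

```bash
python3 -m creep '[[[0,-0.02,0,0],[0,-0.033,0,0],[0,-0.033,0,0],[0,-0.033,0,0],[0,-0.033,0,0]]]' | grep -E "ee_pos|force: \["
```

```text
ee_pos: [547.6, -150.2, 100.4]
force: [-2.4, -3.7, 6.1]
```

```bash
python3 -m creep '[[[0,-0.01,0,0],[0,-0.02,0,0],[0,-0.02,0,0],[0,-0.02,0,0],[0,-0.02,0,0]]]' | grep -E "ee_pos|force: \["
```

```text
ee_pos: [547.6, -149.6, 100.5]
force: [-2.0, -3.7, 5.4]
```

```bash
python3 -m creep '[[[0,-0.01,0,0],[0,-0.02,0,0],[0,-0.02,0,0],[0,-0.02,0,0],[0,-0.02,0,0]]]' | grep -E "ee_pos|force: \["
```

```text
ee_pos: [547.7, -149.0, 100.4]
force: [-3.3, -3.2, 5.1]
```

```bash
python3 -m creep '[[[0,-0.01,0,0],[0,-0.02,0,0],[0,-0.02,0,0],[0,-0.02,0,0],[0,-0.02,0,0]]]' | grep -E "ee_pos|force: \["
```

```text
ee_pos: [547.7, -148.5, 100.4]
force: [-2.1, -3.9, 5.5]
```

```bash
python3 -m creep '[[[0,-0.01,0,0],[0,-0.02,0,0],[0,-0.02,0,0],[0,-0.02,0,0],[0,-0.02,0,0]]]' | grep -E "ee_pos|force: \["
```

```text
ee_pos: [547.7, -147.8, 100.5]
force: [-2.5, -4.2, 5.3]
```

```bash
python3 -m creep '[[[0,-0.01,0,0],[0,-0.02,0,0],[0,-0.02,0,0],[0,-0.02,0,0],[0,-0.02,0,0]]]' | grep -E "ee_pos|force: \["
```

```text
ee_pos: [547.8, -147.3, 100.5]
force: [-2.7, -4.3, 5.0]
```

```bash
python3 -m creep '[[[0,-0.01,0,0],[0,-0.02,0,0],[0,-0.02,0,0],[0,-0.02,0,0],[0,-0.02,0,0]]]' | grep -E "ee_pos|force: \["
```

```text
ee_pos: [547.8, -146.7, 100.5]
force: [-3.0, -4.1, 5.6]
```

```bash
python3 -m creep '[[[0,-0.01,0,0],[0,-0.02,0,0],[0,-0.02,0,0],[0,-0.02,0,0],[0,-0.02,0,0]]]' | grep -E "ee_pos|force: \["
```

```text
ee_pos: [547.8, -146.5, 100.4]
force: [-3.3, -7.6, 4.7]
```

The stop is met: the force jumped about 3.5 N at roughly 35 mm. I'll back off 1.2 mm to the middle of the 3 mm window and begin turning.

```bash
python3 -m creep '[[[0,0.02,0,0],[0,0.04,0,0],[0,0.04,0,0],[0,0.04,0,0],[0,0.04,0,0]]]' | grep -E "ee_pos|force: \["
```

```text
ee_pos: [547.8, -147.2, 100.4]
force: [-2.7, -3.2, 5.8]
```

```bash
python3 -m creep '[[[-0.04,0,0.01,0],[-0.09,0,0.02,0],[-0.14,0,0.035,0],[-0.19,0,0.05,0],[-0.235,0,0.068,0],[-0.28,0,0.087,0],[-0.33,0,0.11,0],[-0.33,0,0.11,0],[-0.33,0,0.11,0],[-0.33,0,0.11,0]]]' | grep -E "ee_pos|force: \["
```

```text
ee_pos: [538.3, -146.4, 97.3]
force: [1.4, -3.9, 5.4]
```

```bash
python3 -m creep '[[[-0.05,0,0.025,0],[-0.1,0,0.05,0],[-0.142,0,0.074,0],[-0.142,0,0.074,0],[-0.142,0,0.074,0],[-0.142,0,0.074,0]]]' | grep -E "ee_pos|force: \["
```

```text
ee_pos: [533.2, -146.1, 95.7]
force: [-9.2, -2.9, 17.4]
```

```bash
python3 -m creep '[[[-0.02,0,0.012,0],[-0.04,0,0.025,0],[-0.04,0,0.025,0],[-0.04,0,0.025,0],[-0.04,0,0.025,0]]]' | grep -E "ee_pos|force: \["
```

```text
ee_pos: [532.4, -146.1, 95.2]
force: [-8.1, -2.8, 19.0]
```

The force is purely radial (at θ≈0.5, pressing inward along the stalk), so the true start angle was nearer 0.14. I'll ease outward by about 1.2 mm.

```bash
python3 -m creep '[[[-0.01,0,-0.02,0],[-0.02,0,-0.04,0],[-0.02,0,-0.04,0],[-0.02,0,-0.04,0],[-0.02,0,-0.04,0]]]' | grep -E "ee_pos|force: \["
```

```text
ee_pos: [531.6, -145.8, 95.1]
force: [-3.1, -4.3, 5.9]
```

```bash
python3 -m creep '[[[-0.03,0,0,0],[-0.06,0,0.015,0],[-0.08,0,0.03,0],[-0.08,0,0.03,0],[-0.08,0,0.03,0],[-0.08,0,0.03,0]]]' | grep -E "ee_pos|force: \["
```

```text
ee_pos: [529.3, -145.6, 93.9]
force: [2.0, -4.4, -1.4]
```

```bash
python3 -m creep '[[[-0.02,0,0.015,0],[-0.04,0,0.03,0],[-0.04,0,0.03,0],[-0.04,0,0.03,0],[-0.04,0,0.03,0]]]' | grep -E "ee_pos|force: \["
```

```text
ee_pos: [528.3, -145.5, 93.2]
force: [3.4, -4.9, -0.6]
```

```bash
python3 -m creep '[[[-0.02,0,0.013,0],[-0.04,0,0.027,0],[-0.04,0,0.027,0],[-0.04,0,0.027,0],[-0.04,0,0.027,0]]]' | grep -E "ee_pos|force: \["
```

```text
ee_pos: [527.3, -145.4, 92.5]
force: [3.4, -3.6, -0.9]
```

```bash
python3 -m creep '[[[-0.025,0,0.018,0],[-0.05,0,0.037,0],[-0.05,0,0.037,0],[-0.05,0,0.037,0],[-0.05,0,0.037,0]]]' | grep -E "ee_pos|force: \["
```

```text
ee_pos: [526.0, -145.4, 91.5]
force: [5.0, -4.2, -0.6]
```

```bash
python3 -m creep '[[[-0.025,0,0.02,0],[-0.05,0,0.04,0],[-0.05,0,0.04,0],[-0.05,0,0.04,0],[-0.05,0,0.04,0]]]' | grep -E "ee_pos|force: \["
```

```text
ee_pos: [524.7, -145.3, 90.5]
force: [6.6, -4.4, -0.8]
```

Run:
```python
from knob import *
p,d=cams.capture("scene"); cv2.imwrite("pics/turn1.png",cv2.resize(p[210:330,290:430],(700,600),interpolation=cv2.INTER_CUBIC))
s=sensors.sense(); print(s['moment'],s['force'],s['ee_pos'])
th=.68
for th in(.45,.55,.68):
    b=np.array([609,-118.6,0])+np.array([.998,-.0637,0])*(-50-46*np.sin(th))+np.array([.0637,.998,0])*(-66+34.5)+[0,0,78+46*np.cos(th)]
    q=proj("scene",b); print(th,b,q,(q-[290,210])*5)
```

```text
[-0.41709606 -1.04061228 -0.21451534] [ 5.72151423 -3.84594763  0.83017457] [ 524.72011586 -145.31177868   90.47409814]
0.45 [ 537.12505226 -145.57746399  119.42056671] [329.65685166 259.64553381] [198.28425832 248.22766903]
0.55 [ 533.09792469 -145.32042188  117.21612801] [327.25310817 261.46134062] [186.26554086 257.30670308]
0.68 [ 528.22681985 -145.00951068  113.76834506] [324.32642473 263.97722187] [171.63212365 269.88610933]
```

View pics/turn1.png

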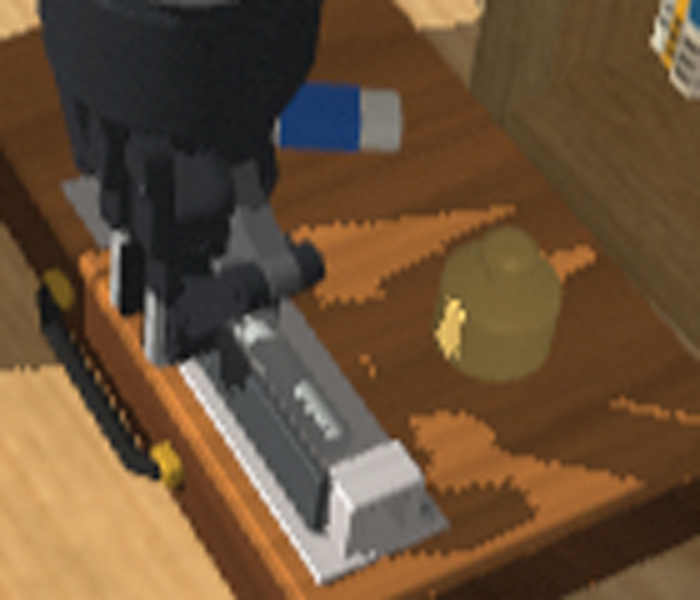

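The ball is no longer visible at the gap near (135,290), so it may have slid back in the pads, or it may just be hidden. I'll loosen the grip lightly and probe whether the handle really is past the fence.

```bash
python3 -m creep '[[[0,0,0,0],[0,0,0,0],[0,0,0,0],[0,0,0,0]]]' 17
python3 - <<'E'
from h import *
s=sensors.sense(); print(s['moment'],s['force'])
E
```

```text
t: 15.47
ee_pos: [523.9, -145.2, 90.1]
orientation: [[0.998, -0.062, -0.0], [-0.062, -0.998, 0.0], [-0.0, -0.0, -1.0]]
force: [-0.8, -4.1, 0.1]
width: 16.7
grip_force: 7.0
[-0.54750452 -0.05545138 -0.04496677] [-0.84275842 -4.14620044  0.05746368]
```

```bash
python3 -m creep '[[[-0.025,0,0.02,0],[-0.047,0,0.04,0],[-0.047,0,0.04,0],[-0.047,0,0.04,0]]]'|grep -E "ee_pos|force: \["
python3 - <<'E'
from h import *
s=sensors.sense(); print(s['moment'],s['force'])
E
```

```text
ee_pos: [522.4, -145.1, 89.0]
force: [-2.8, -3.4, 4.2]
[-0.51005762  0.29939138 -0.04630244] [-2.80226938 -3.36279904  4.21795222]
```

```bash
python3 -m creep '[[[-0.025,0,0.02,0],[-0.047,0,0.042,0],[-0.047,0,0.042,0],[-0.047,0,0.042,0]]]'|grep -E "ee_pos|force: \["
python3 - <<'E'
from h import *
s=sensors.sense(); print(s['moment'],s['force'])
E
```

```text
ee_pos: [521.1, -145.1, 87.7]
force: [-2.5, -3.3, 4.1]
[-0.50842846  0.41276069 -0.02256913] [-2.51952975 -3.26831236  4.1208835 ]
```

The resisting force is now radial with only about 1 N tangential. So the handle is turning freely (θ≈0.77, past the fence limit). I'll continue with a small outward correction.

```bash
python3 -m creep '[[[-0.04,0,0,0],[-0.08,0,0.04,0],[-0.12,0,0.08,0],[-0.155,0,0.123,0],[-0.185,0,0.165,0],[-0.215,0,0.21,0],[-0.245,0,0.255,0],[-0.245,0,0.255,0],[-0.245,0,0.255,0]]]'|grep -E "ee_pos|force: \[|wid"
python3 - <<'E'
from h import *
s=sensors.sense(); print(s['moment'],s['force'])
E
```

```text
ee_pos: [513.5, -144.6, 79.8]
force: [-2.5, -2.8, 0.0]
width: 17.0
[-0.57063415  0.36661926  0.00426056] [-2.51195963 -2.79842711  0.03641638]
```

Run:
```python
from knob import *
p,d=cams.capture("scene"); cv2.imwrite("pics/turn2.png",cv2.resize(p[220:320,280:400],(720,600),interpolation=cv2.INTER_CUBIC))
for th in(.6,.8,1.0):
    b=np.array([609,-118.6,0])+np.array([.998,-.0637,0])*(-50-46*np.sin(th))+np.array([.0637,.998,0])*(-66+34.5)+[0,0,78+46*np.cos(th)]
    q=proj("scene",b); print(th,b,(q-[280,220])*6)
```

```text
0.6 [ 531.17184333 -145.19748462  115.96543829] [276.5900663  254.46230749]
0.8 [ 524.16106658 -144.75000318  110.04850863] [251.20508547 278.49844757]
1.0 [ 518.46320003 -144.38632172  102.85390607] [230.35218492 303.71388867]
```

View pics/turn2.png

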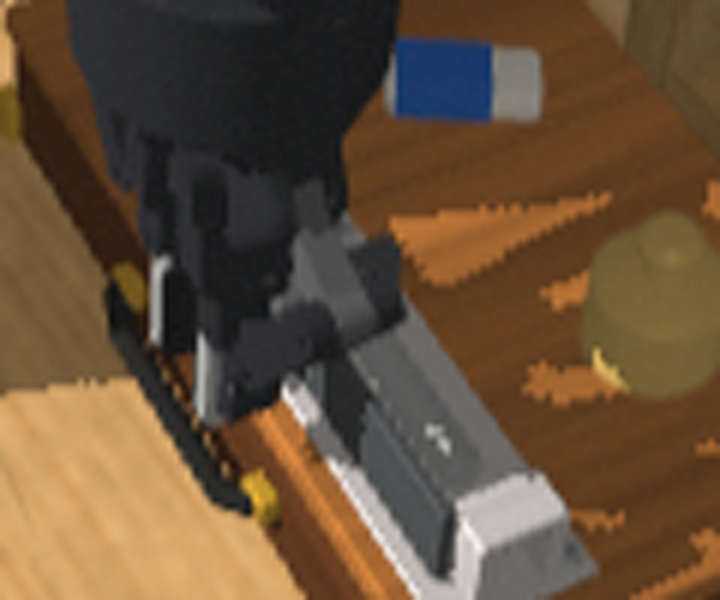

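The pads are at (180–210,330) with the ball hidden behind the right finger. The geometry puts the ball about 5 mm back in the pads, so θ≈0.95–1.0. I'll continue mainly downward, letting it recentre.

```bash
python3 -m creep '[[[-0.03,0,0.04,0],[-0.05,0,0.09,0],[-0.07,0,0.13,0],[-0.08,0,0.18,0],[-0.09,0,0.22,0],[-0.1,0,0.27,0],[-0.1,0,0.27,0],[-0.1,0,0.27,0]]]'|grep -E "ee_pos|force: \[|wid|grip"
python3 - <<'E'
from h import *
s=sensors.sense(); print(s['moment'],s['force'])
E
```

```text
ee_pos: [510.5, -144.4, 71.6]
force: [-3.4, -3.7, 1.1]
width: 16.6
grip_force: 7.1
[-0.60320149  0.52703038 -0.04298382] [-3.37602783 -3.71889133  1.13725074]
```

```bash
python3 -m creep '[[[0,0,0.05,0],[-0.01,0,0.1,0],[-0.02,0,0.15,0],[-0.02,0,0.2,0],[-0.02,0,0.25,0],[-0.02,0,0.3,0],[-0.02,0,0.3,0],[-0.02,0,0.3,0]]]'|grep -E "ee_pos|force: \[|wid|grip"
python3 - <<'E'
from h import *
s=sensors.sense(); print(s['moment'],s['force'])
E
```

```text
ee_pos: [509.6, -144.3, 62.4]
force: [-5.9, -3.5, 1.2]
width: 16.8
grip_force: 7.2
[-0.61290787  0.67034444 -0.01388484] [-5.93337478 -3.45079421  1.2230271 ]
```

```bash
python3 -m creep '[[[-0.02,0,0.05,0],[-0.03,0,0.1,0],[-0.03,0,0.15,0],[-0.03,0,0.15,0],[-0.03,0,0.15,0]]]'|grep -E "ee_pos|force: \["
```

```text
ee_pos: [509.0, -144.3, 58.0]
force: [-3.0, -5.4, -0.1]
```

```bash
python3 -m creep '[[[0,0,0.05,0],[0,0,0.1,0],[0,0,0.1,0],[0,0,0.1,0]]]'|grep -E "ee_pos|force: \["
```

```text
ee_pos: [509.1, -144.3, 55.1]
force: [-2.5, -3.5, -1.0]
```

```bash
python3 -m creep '[[[0,0,0.05,0],[0,0,0.1,0],[0,0,0.1,0],[0,0,0.1,0]]]'|grep -E "ee_pos|force: \["
```

```text
ee_pos: [509.2, -144.3, 52.3]
force: [-1.8, -3.7, -0.2]
```

```bash
python3 -m creep '[[[0,0,0.05,0],[0,0,0.1,0],[0,0,0.1,0],[0,0,0.1,0]]]'|grep -E "ee_pos|force: \["
python3 - <<'E'
from knob import *
p,d=cams.capture("scene"); cv2.imwrite("pics/turn3.png",cv2.resize(p[220:320,280:400],(720,600),interpolation=cv2.INTER_CUBIC))
for th in(1.2,1.4,1.57):
    b=np.array([609,-118.6,0])+np.array([.998,-.0637,0])*(-50-46*np.sin(th))+np.array([.0637,.998,0])*(-66+34.5)+[0,0,78+46*np.cos(th)]
    q=proj("scene",b); print(th,b,(q-[280,220])*6)
E
```

```text
ee_pos: [509.4, -144.3, 49.4]
force: [-2.1, -3.5, -0.7]
1.2 [ 514.30539964 -144.12093907   94.66845671] [214.89760978 328.97410234]
1.4 [ 511.8534238  -143.9644352    85.81848857] [205.42174003 353.1756119 ]
1.57 [ 511.18546456 -143.92180093   78.03663103] [202.28505192 372.1541752 ]
```

View pics/turn3.png

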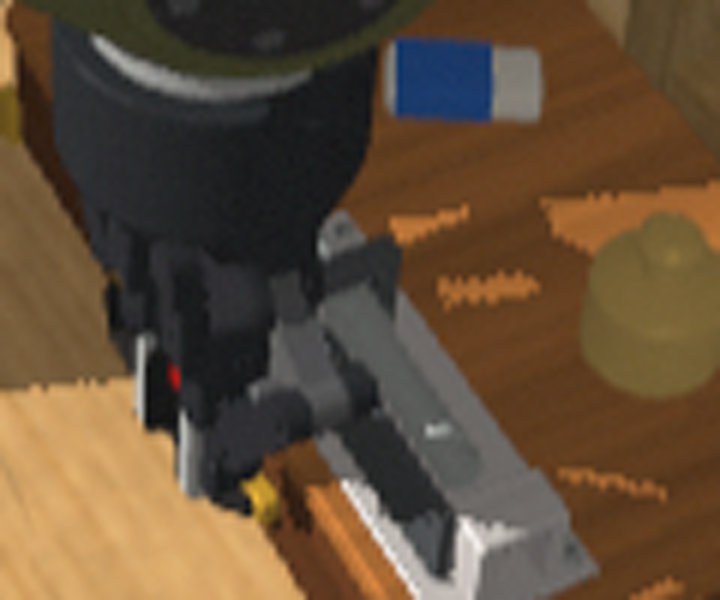

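Red shows at (175,380), matching the θ≈1.57 prediction (centre near (202,372)). Next I'll let the bolt ease back gently onto the notch edge before opening.

```bash
python3 -m creep '[[[0,0.01,0,0],[0,0.02,0,0],[0,0.03,0,0],[0,0.04,0,0],[0,0.05,0,0],[0,0.06,0,0],[0,0.06,0,0],[0,0.06,0,0]]]'|grep -E "ee_pos|force: \["
```

```text
ee_pos: [509.2, -146.2, 49.5]
force: [-3.1, -2.5, -1.7]
```

```bash
python3 -m creep '[[[0,0.01,0,0],[0,0.02,0,0],[0,0.03,0,0],[0,0.03,0,0],[0,0.03,0,0]]]'|grep -E "ee_pos|force: \["
```

```text
ee_pos: [509.2, -147.1, 49.5]
force: [-2.0, -2.5, -0.8]
```

```bash
python3 -m creep '[[[0,0.01,0,0],[0,0.02,0,0],[0,0.02,0,0],[0,0.02,0,0]]]'|grep -E "ee_pos|force: \["
```

```text
ee_pos: [509.2, -147.6, 49.5]
force: [-2.0, -2.3, -0.4]
```

```bash
python3 -m creep '[[[0,0.01,0,0],[0,0.02,0,0],[0,0.02,0,0],[0,0.02,0,0]]]'|grep -E "ee_pos|force: \["
```

```text
ee_pos: [509.1, -148.0, 49.5]
force: [-2.3, 2.9, -0.5]
```

The handle now rests on the notch edge, which confirms it is in the notch. I'll relieve slightly, then open.

```bash
python3 -m creep '[[[0,-0.01,0,0],[0,-0.01,0,0],[0,-0.01,0,0]]]' | grep "force: \[";  python3 -m creep '[[[0,0,0,0],[0,0,0,0],[0,0,0,0],[0,0,0,0],[0,0,0,0],[0,0,0,0]]]' 40
```

```text
force: [-2.3, 2.0, -0.6]
t: 22.23
ee_pos: [509.2, -148.0, 49.5]
orientation: [[0.998, -0.063, 0.0], [-0.063, -0.998, -0.0], [0.0, 0.0, -1.0]]
force: [-0.6, 0.0, -0.1]
width: 39.9
grip_force: 0.0
```

```bash
python3 -m creep '[[[0,0,-0.3,0],[0,0,-0.8,0],[0,0,-1.5,0],[0,0,-2.5,0],[0,0,-3.5,0],[-1,2,-4.5,0],[-2,4,-5,0],[-3,6,-5,0],[-3,6,-5,0],[-3,6,-5,0]]]'
python3 - <<'E'
from knob import *
p,d=cams.capture("scene"); q,_=cams.capture("top"); cv2.imwrite("pics/done.png",cv2.resize(p[200:340,270:440],(728,600),interpolation=cv2.INTER_CUBIC))
for th in(1.4,1.57):
    b=np.array([609,-118.6,0])+np.array([.998,-.0637,0])*(-50-46*np.sin(th))+np.array([.0637,.998,0])*(-66+32)+[0,0,78+46*np.cos(th)]
    print(th,b,proj("scene",b),proj("top",b))
r=red("scene",(290,240,370,320),p);print(r)
try:
    rt=red("top",(340,215,395,255),q);print(rt,tri(r[0][0],rt[0][0]))
except Exception as e: print(e)
E
```

```text
t: 23.07
ee_pos: [406.8, -323.4, 200.9]
orientation: [[0.998, -0.062, 0.001], [-0.062, -0.998, -0.001], [0.001, 0.001, -1.0]]
force: [0.2, -0.8, -0.1]
width: 40.0
grip_force: 0.0
1.4 [ 511.6941738  -146.4594352    85.81848857] [314.98212404 280.04257436] [355.11589014 248.55448122]
1.57 [ 511.02621456 -146.41680093   78.03663103] [314.4531073  283.20435924] [354.62576023 248.99277667]Traceback (most recent call last):
  File "<stdin>", line 6, in <module>
  File "knob.py", line 5, in red
    c=max(cv2.findContours(k,cv2.RETR_EXTERNAL,cv2.CHAIN_APPROX_NONE)[0],key=cv2.contourArea)
ValueError: max() iterable argument is empty
```

View pics/done.png

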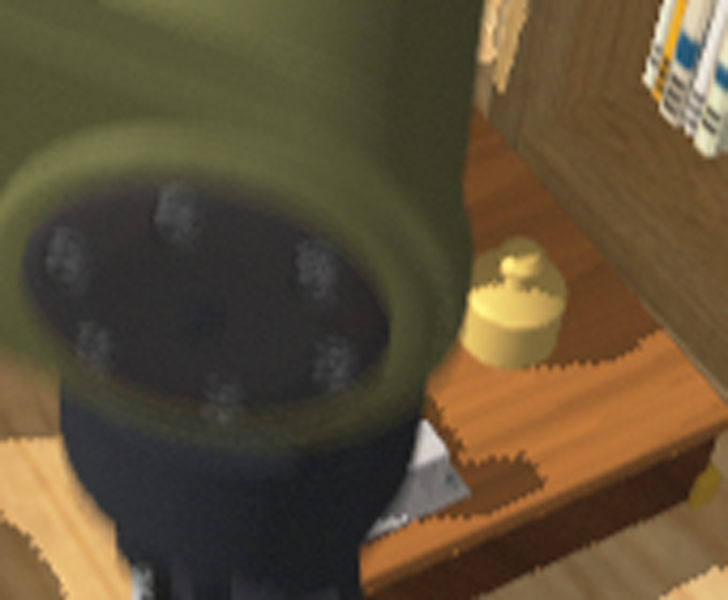

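The arm blocks the view of the bolt; only the gauge is visible, at (515,310), undisturbed. I'll move further away and look again.

```bash
python3 -m creep '[[[-7,6,-1,0],[-7,6,-1,0],[-7,6,-1,0],[-7,6,-1,0],[-7,6,-1,0],[-7,6,-1,0],[-7,6,-1,0],[-7,6,-1,0],[-7,6,-1,0]]]'|grep -E "ee_pos"
python3 - <<'E'
from knob import *
p,d=cams.capture("scene"); q,_=cams.capture("top"); cv2.imwrite("pics/done2.png",cv2.resize(p[200:340,270:440],(728,600),interpolation=cv2.INTER_CUBIC))
r=red("scene",(290,240,370,320),p);print(r)
try:
    rt=red("top",(340,215,395,255),q);print(rt,tri(r[0][0],rt[0][0]))
except Exception as e: print(e)
E
```

```text
ee_pos: [186.5, -488.8, 229.9]
(((314.68182373046875, 283.31817626953125), 4.692709922790527), 54.5)
(((355.70001220703125, 248.6999969482422), 3.546919345855713), 27.0) (array([ 511.00915792, -148.23735366,   80.02460212]), np.float64(1.265971308252512))
```

View pics/done2.png

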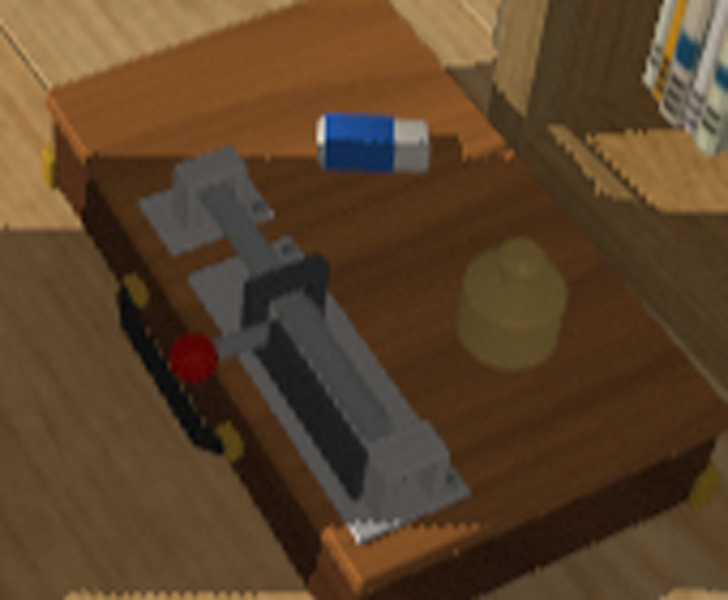

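The handle is down with the knob at (193,357), measured at z≈80 mm. The stalk lies in the notch, the bolt is in the staple, and the eraser (372,143) and gauge (512,305) are untouched. Now I'll hand in.

```bash
python3 -c "
from station import hand_in
print(hand_in())"
```

```text
the job is handed in; nothing more can be done
None
```

The bolt is shut about 32 mm across with its handle fully down in the keeper notch, released and at rest; the gauge and eraser look undisturbed, the arm's moves stayed well away from the bottle, and the job is handed in (no verdict was returned; the strongest push on the guide that I noticed was about 6 N, worked out from wrist-force readings).

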